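# Roll a returned die up the sloped gutter to its end stop

## Task

Nudge the steel die that stands on edge at the bottom of the sloped gutter up the gutter, pushing it from behind with a fingertip, until it is at the yellow end stop and the red anti-rollback dog has sprung up behind it; then let go and leave it parked there. Keep the finger behind it all the way so that it neither shoots ahead nor runs back down, and do not grip it, lift it or carry it. Leave the other things on the bench where they are.

Things in the scene. Friction and masses are not known exactly. Their poses are not given: they have to be found in the camera images.
- gutter: Fixed gutter: green steel channel 400 mm long, 40 mm wide (32 inside), on trestles and a dark 420 x 100 mm base plate. Origin: mid-length of the plate's underside, on the bench. x level, the way the channel climbs (seen from above roughly to +y, the robot's left), y across, z up. Floor climbs 0.14 rad to +x, 78 mm above the bench at mid-length; walls stand 18 mm above the floor.
- bottom (a point): Point in the gutter where the die's centre is at the start, 32 mm above the channel floor, the die resting on a lip 12 mm high at the low end. x axis along the floor, uphill; z square to the floor. Fingertips held 25 to 40 mm above the floor clear walls, lip and dog and push the die near the height of its centre.
- parked (a point): Point in the gutter where the die's centre is when it touches the end stop, 32 mm above the floor, 303 mm up the slope from point bottom. x along the floor, uphill; y across; z square to the floor. The yellow stop plate, with a rubber facing, is 44 mm wide and reaches 56 mm above the floor. Let go there, the die settles back about 12 mm on to the raised dog.
- die_center (a point): Centre of the die to be rolled: a solid steel disc of 64 mm diameter and 28 mm thickness, about 0.7 kg, lightly oiled, standing on edge in the channel with 2 mm play to either side. Its y axis is the axis of the disc (level, across the gutter). A push of 1 to 2 N rolls it up; it runs back down the slope if let go below the dog.
- dog (a joint): Hinge of the red anti-rollback dog, rad: 0 = standing, 1.42 = folded flush with the floor. A light spring-loaded tongue 10 mm wide in a slot of the channel floor: the die pushes it over uphill (about 1 N) and rolls over it; it springs up by itself behind the die once that is within about 5 mm of the end stop. It cannot fold downhill, so it holds the die.
- dog_tip (a point): Tip of the dog: standing, it is 14 mm above the channel floor and 40 mm downhill of point parked, measured along the floor.
- spare_die: Bystander: small steel die lying flat, 50 mm diameter, 22 mm high; origin at the centre of its underside.
- backer: Bystander: dark steel backer ring lying flat, 68 mm outside, 20 mm high; origin at the centre of its underside.
- calliper: Bystander: digital calliper lying flat, about 200 mm long along its x, 12 mm high; origin on its underside near its slider.
- spray: Bystander: spray can with blue label and red cap, 52 mm diameter, 150 mm high; origin at the centre of its underside.
- mallet: Bystander: brass-headed hammer lying along its x, 220 mm long.
- tape: Bystander: roll of paper tape lying flat, 90 mm outside, 24 mm high; origin at the centre of its underside.
- spanner: Bystander: steel spanner lying along its x, 160 mm long.
- die: The same die as a body (origin at its centre; it turns about its y axis as it rolls).
There are look-alikes about, which are no part of the job. Leave any orange look-alike of the die alone.

How it is judged (in metres and radians):
On the way:
1. the die has been rolled up to the end stop (within 8 mm of it) and the dog stands up behind it (x of die_center in the frame of parked between -0.008 and 0.003 m and y of die_center in the frame of parked between -0.006 and 0.006 m and z of die_center in the frame of parked between -0.004 and 0.004 m and value of joint dog below 0.15 rad), for 0.05 s.
At the end, for the whole second after the job is handed in: The die stands on edge on the channel floor (within 4 mm) between the raised dog (joint under 0.15 rad) and the end stop, its centre 16 mm or less below the stop-contact point site parked, at rest and upright, with nothing of the robot touching it (x of die_center in the frame of parked between -0.016 and 0.003 m and y of die_center in the frame of parked between -0.006 and 0.006 m and z of die_center in the frame of parked between -0.004 and 0.004 m and value of joint dog below 0.15 rad and angle between the y axis of die and the y axis of gutter, either way round below 0.15 rad and linear speed of die below 0.02 m/s and angular speed of die below 0.5 rad/s).
It fails at once if the die was lifted off the channel floor by more than 8 mm (z of die_center in the frame of parked above 0.008 m).
It fails at once if the die was flung or ran back down the gutter (faster than 0.35 m/s) (linear speed of die above 0.35 m/s).
It fails at once if the die was gripped or jammed hard (over 38 N from the fingers) (contact force between the fingers and die above 38 N).
It fails at once if another thing on the bench was shifted by more than 20 mm (distance of any of spare_die, backer, calliper, spray, mallet, tape, spanner from where it was at the start of the episode above 0.02 m).
It also fails if it takes over 46 s, if anything falls off the work surface, if the arm or the gripper's body presses on something with over 40 N, if the wrist force passes 120 N, or if a joint passes its speed limit or range.

## Robot

A 7-joint arm with a two-finger parallel gripper is mounted at the origin on the work surface. World frame = base frame: x ahead of the robot, y to its left, z up, the work surface at z = 0. Lengths are in mm, angles in rad, forces in N, time in s.
With the tool pointing down it reaches from about 400 to 925 mm from the base axis. Payload 4.1 kg.
Tool frame: the origin (TCP) lies at the very end of the fingers, on their centre line; the grasp point (between the pads) lies 19 mm behind it; z points along the fingers, y is the line along which they close (so a half turn about z gives the same grasp; the last joint's range is limited). The gripper opens to 85 mm and grips with 20 to 120 N. Pads are 22 mm wide; open, the fingers measure 114 mm over their backs; the gripper's body (76 mm by 85 mm) begins 54 mm behind the grasp point. The pads swing forward as they close: fully open they stand 13 mm farther back than shut.
Start: joints at [-1.328, 0.398, 0.045, 1.537, -0.019, 1.207, -0.051], TCP at [217.849, 612.442, 231.347] pointing down, gripper open.
Joint ranges: [-2.82, 2.82], [-0.49, 2.23], [-1.37, 1.46], [0, 2.46], [-1.36, 4.5], [0.23, 2], [-2.94, 2.94]. Speed limits (rad/s): [2.57, 2.57, 3.14, 3.14, 3.14, 3.14, 3.14].

## Interface

Orientations are given as a unit quaternion [x, y, z, w].
In Python, from plant import manip, cams, ticket gives the robot as it stands. The module is installed in compiled form; this text tells all that it offers.
- The arm moves only by the tool carry_out, never from a script. Its arguments are lists of equal length, an entry for each row: "slide": the shift along the tool's x, y, z in cm, a list of three; "spin": the turn about the tool's z in degrees. A call has 1 to 5 rows; each row shifts and turns the commanded pose from where the row before left it, along the tool's axes as they then stand; what a row does not reach is not made up. A row lasts 1/12 s, in which the tool goes at most 41.7 mm and 7.16 degrees, less where a joint would pass 70% of its speed; a pose out of reach is approached as far as the arm can. A call with a gripper value outside its range is refused whole. "fingers" is the finger opening in cm, from 0 to 8.54, set as the call begins (left out, the last holds). The fingers move at their own pace and stop on an object; "grip_force" is the grip in N (left out, the last holds). Time passes only in rows, so rows that do not move let the fingers close. It gives the time, the measured TCP pose, the force, the opening and the grip force at its end, in the units of the state.
- manip.get_state(): the state, without advancing time (a new reading comes with each control period).
- cams.camera(name): name is "scene" or "top" or "wrist"; returns a dict with "image" (480x640x3 uint8, red, green, blue), "mtx" (3x3 intrinsics, pixels), "k1" (the pictures are not rectified: a ray, as slopes to the right and down, at radius r is drawn at 1 + k1 r^2 times it, then the intrinsics apply), "rvec" (rotation vector, rad) and "tvec" (3), from world to camera coordinates, as OpenCV has them. Camera axes: x right, y down, z forward; pixel columns grow to the right and rows downward; lengths in mm; the calibration is good to about 2 mm. A picture is of the moment at which its call begins. There is no depth.
- ticket.job_done(): hands the job in; it is judged then, once.
The state is a dict: "t": time; "qpos": joint angles; "joint_vel": joint speeds; "tau": joint torques, N m; "tcp_pos": TCP position; "tcp_rot": TCP orientation; "wrist_force": force on the tool from outside, world axes, zero at the start; "ft_torque": the same for the moment, N m; "gripper_width": finger opening in mm; "grip_force": force on a finger pad.
Only numpy, scipy, OpenCV 4.12 (cv2) and the standard library are available. Lean on these libraries where they do the work, as an engineer would, in place of code of your own. Each camera call takes 0.05 s, during which the arm holds its last target. There are 200 camera calls.

## Working session

There is one attempt and no reset: what is moved stays moved. The work goes in short steps, Python scripts to look and compute and a tool call to move; the robot and the scene stay as the last step left them, time stands still between calls to the robot, and variables do not carry over. Pictures are saved under pics/ and viewed, at most 10 in all, crops included, and the job is handed in when it is done.

Besides the shell and the picture viewer there is one more tool, called after "Request:" as name([rows], argument=value, ...), one row to a line, values as JSON. carry_out: Moves the arm, as the interface text tells. Its arguments: {"type":"object","properties":{"slide":{"type":"array"},"spin":{"type":"array"},"fingers":{"type":"number"},"grip_force":{"type":"number"}},"required":["slide","spin"]}

```bash
mkdir -p pics
cat > h.py <<'E'
import numpy as np, cv2
from plant import manip, cams, ticket
from scipy.spatial.transform import Rotation as R
def shot(n,f=None):
    c=cams.camera(n)
    if f: cv2.imwrite('pics/'+f,c['image'][:,:,::-1])
    return c
def ray(c,px):
    K=np.array(c['mtx']); d=(np.array(px,float)-K[:2,2])/[K[0,0],K[1,1]]
    u=d.copy()
    for _ in range(30): u=d/(1+c['k1']*(u@u))
    M=cv2.Rodrigues(np.array(c['rvec'],float))[0]; t=np.array(c['tvec'],float).ravel()
    return -M.T@t, M.T@np.array([u[0],u[1],1])
def onz(c,px,z):
    o,d=ray(c,px); return o+d*(z-o[2])/d[2]
def tri(c1,p1,c2,p2):
    o,d=ray(c1,p1);q,e=ray(c2,p2)
    s=np.linalg.lstsq(np.c_[d,-e],q-o,rcond=None)[0]
    a,b=o+s[0]*d,q+s[1]*e; return (a+b)/2,np.linalg.norm(a-b)
def proj(c,P):
    M=cv2.Rodrigues(np.array(c['rvec'],float))[0]; t=np.array(c['tvec'],float).ravel()
    p=M@np.array(P,float)+t; u=p[:2]/p[2]; u=u*(1+c['k1']*(u@u)); K=np.array(c['mtx'])
    return K[:2,:2].diagonal()*u+K[:2,2] if 0 else np.array([K[0,0]*u[0]+K[0,2],K[1,1]*u[1]+K[1,2]])
E
python3 - <<'E'
from h import *
for n in ('scene','top'):
    c=shot(n,n+'0.png'); o,_=ray(c,(320,240)); print(n,o.round())
s=manip.get_state(); print(s)
E
```

```text
scene [1098.  289. 1024.]
top [ 341.  -72. 1310.]
{'t': 0.1, 'qpos': array([-1.32794701,  0.39911688,  0.04505368,  1.53775577, -0.01869378,
        1.2069146 , -0.05073887]), 'joint_vel': array([ 0.00051348, -0.00263829,  0.00126821, -0.00266871, -0.00022099,
        0.00062873, -0.00033723]), 'tau': array([ 3.40441606e-03, -4.76263225e+01,  1.36990506e+00, -2.54947829e+01,
        1.20024715e-02,  5.06224955e-03, -2.33117777e-05]), 'tcp_pos': array([217.69545107, 611.85105222, 230.36767009]), 'tcp_rot': array([ 1.70064302e-01,  9.85432569e-01, -8.82592579e-04, -8.37767752e-05]), 'wrist_force': array([ 0.21548898, -0.01870466,  0.56281833]), 'ft_torque': array([ 0.03091506, -0.02119636, -0.01897059]), 'grip_force': 0.0, 'gripper_width': 85.27211083011863}
```

View pics/scene0.png

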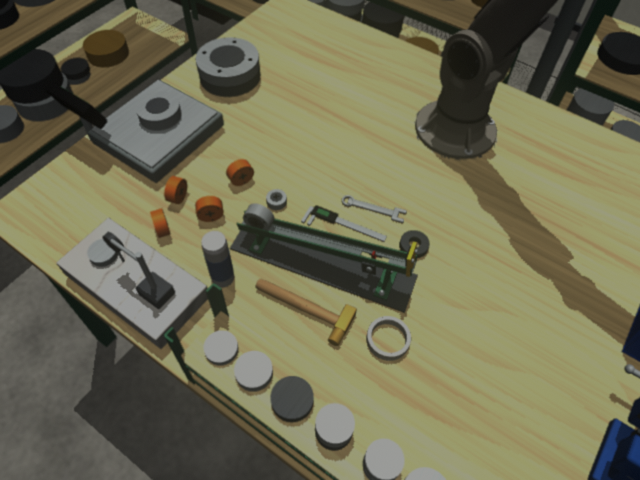

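View pics/top0.png

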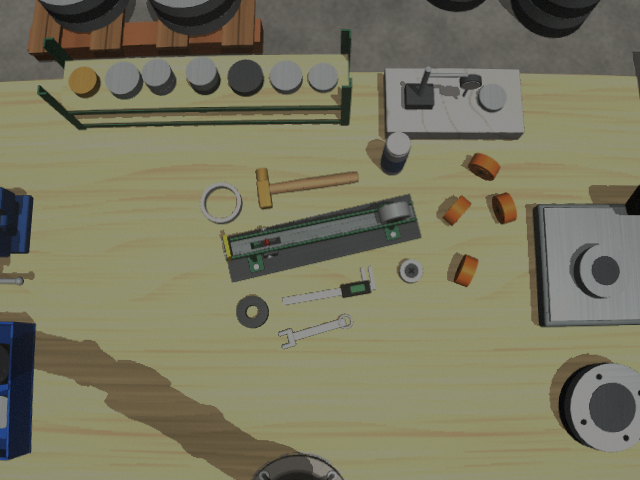

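The scene view shows the gutter running from (258,215) at the low end to the yellow stop at (411,258). In the top view it runs from (395,212) to (226,243).

Candidates in the top view:
- Grey disc on edge in the gutter (395,212): this matches the description.
- Orange look-alikes at (485,166), (457,210), (504,208) and (466,270).
- Spare die lying flat (410,270).

I'm choosing the grey disc in the gutter and will check it in a close crop.

Run:
```python
import cv2,numpy as np
a=cv2.imread('pics/top0.png')[180:300,215:430]; b=cv2.imread('pics/scene0.png')[190:310,225:440]
f=lambda i:cv2.convertScaleAbs(cv2.resize(i,None,fx=3.5,fy=2.45,interpolation=cv2.INTER_CUBIC) if 0 else cv2.resize(i,None,fx=2.5,fy=2.5,interpolation=cv2.INTER_CUBIC),alpha=1.7)
cv2.imwrite('pics/crop0.png',np.vstack([f(a),f(b)]))
```

```text
(no output)
```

View pics/crop0.png

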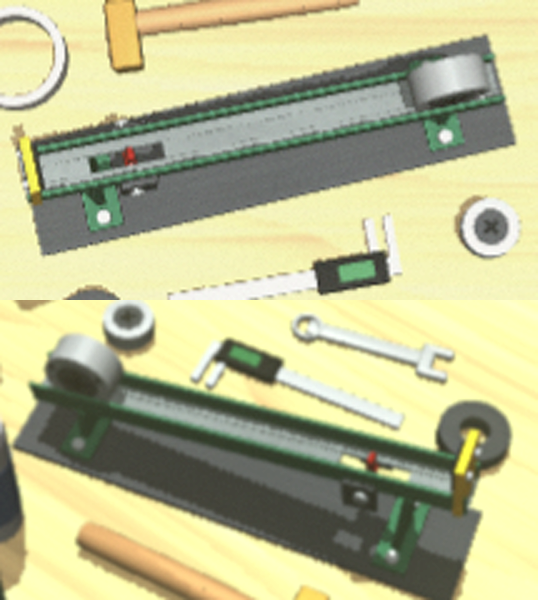

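The crop shows the plain grey steel disc on edge at the low end of the gutter, the red dog standing near the top end, and the yellow stop. The choice is confirmed.

Run:
```python
from h import *
T=shot('top');S=shot('scene')
t=lambda x,y:(x/2.5+215,y/2.5+180); s=lambda x,y:(x/2.5+225,(y-300)/2.5+190)
def p(n,a,b):
    q,e=tri(T,a,S,b);print(n,q.round(1),round(e,1));return q
# plate corner at low end -x side / +x side
print('plate', [onz(T,t(*q),6).round(1) for q in ((487,36),(516,143),(42,255))], [onz(S,s(*q),6).round(1) for q in ((15,445),(480,512),(445,600))])
A=p('plate far low corner',t(487,36),s(15,445))
# walls: near wall (+x) top end at low end, near wall at stop
p('wall low +x',t(487,57),s(32,386))
for c,f,nm in((T,t,'T'),(S,s,'S')):
    im=cv2.cvtColor(c['image'],cv2.COLOR_RGB2HSV)
    m=cv2.inRange(im,(20,150,90),(32,255,255)); n,l,st,ce=cv2.connectedComponentsWithStats(m)
    for i in range(1,n):
        if st[i,4]>25: print(nm,'yellow',st[i],ce[i].round(1))
    m=cv2.inRange(im,(0,150,50),(6,255,255))|cv2.inRange(im,(172,150,50),(180,255,255)); n,l,st,ce=cv2.connectedComponentsWithStats(m)
    for i in range(1,n):
        if st[i,4]>6: print(nm,'red',st[i],ce[i].round(1))
```

```text
plate [array([ 663. , -240.6,    6. ]), array([ 567.8, -263.2,    6. ]), array([472.5, 145.3,   6. ])] [array([ 662.2, -237.3,    6. ]), array([473.2, 144. ,   6. ]), array([567.1, 162.3,   6. ])]
plate far low corner [ 662.4 -239.3    5. ] 3.2
wall low +x [ 630.8 -233.5   66.2] 2.7
T yellow [223 235   8  23  77] [226.6 245.8]
T red [264 239   5   7  20] [266.3 242. ]
S yellow [407 242  10  18  78] [411.3 250.7]
S yellow [330 306  26  36 188] [340.8 327.9]
S red [372 251   3   4   8] [373.1 252.8]
```

```bash
cat >> h.py <<'E'
d=np.array([-.2290,.9734,0]); yv=np.array([-.9734,-.2290,0]); O=np.array([567.5,-49,0]); g=.14
sl=d*np.cos(g)+np.array([0,0,np.sin(g)]); nv=-d*np.sin(g)+np.array([0,0,np.cos(g)]); F=O+np.array([0,0,78])
def P(s,y,h): return F+s*sl+y*yv+h*nv
def loc(p): p=np.array(p)-F; return np.array([p@sl,p@yv,p@nv])
E
python3 - <<'E'
from h import *
T=shot('top');S=shot('scene')
q,e=tri(T,(266.3,242),S,(373.1,252.8)); print('dog',q,e,loc(q))
q,e=tri(T,(226.6,245.8),S,(411.3,250.7)); print('yel',q,e,loc(q))
# ray with plane y=0
def ony(c,px,y=0):
    o,r=ray(c,px); k=(y-(o-F)@yv)/(r@yv); return loc(o+k*r)
print('dogS y=0',ony(S,(373.1,252.8)))
im=[T['image'].copy(),S['image'].copy()]
vis=[]
for c,(x0,y0) in ((T,(215,180)),(S,(225,190))):
    i=np.ascontiguousarray(cv2.convertScaleAbs(cv2.resize(c['image'][y0:y0+120,x0:x0+215,::-1],None,fx=2.5,fy=2.5,interpolation=2),alpha=1.7))
    f=lambda p:tuple(int(v) for v in (proj(c,p)-[x0,y0])*2.5+1)
    for y in(-20,20): cv2.line(i,f(P(-200,y,18)),f(P(200,y,18)),(255,0,255),1)
    for y in (-14,14):
        pts=[f(P(-171+32*np.cos(a),y,32+32*np.sin(a))) for a in np.linspace(0,6.28,24)]
        cv2.polylines(i,[np.array(pts)],True,(0,0,255),1)
    for s0 in(-171,92,132): cv2.circle(i,f(P(s0,0,14)),2,(255,0,0),-1)
    vis.append(i)
cv2.imwrite('pics/ov.png',np.vstack(vis))
E
```

```text
dog [542.42393498  59.9851222  107.53057139] 1.9257331133160842 [114.85519392  -0.5485513   13.63674183]
yel [526.42557395 130.63956366 160.13857237] 0.9339998150285659 [193.92619612  -1.15561376  55.62170998]
dogS y=0 [ 1.13637713e+02 -4.43531443e-14  1.26167001e+01]
```

View pics/ov.png

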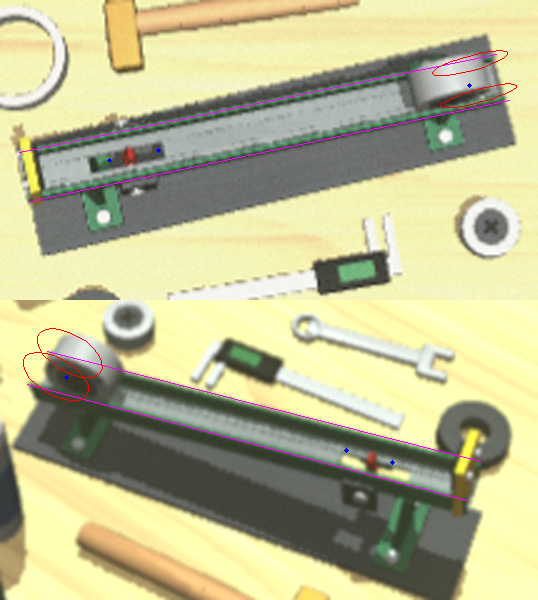

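The overlay puts the dog at s≈115 mm along the floor, measured from mid-length. That gives parked ≈ 155 and the die ≈ -148. Both wall lines fit. First I turn the tool so its y axis lies along the gutter, and shut the fingers.

Request:
carry_out([
  [0,0,0],
  [0,0,0],
  [0,0,0],
  [0,0,0],
  [0,0,0],
], spin=[-6.6,-6.6,-6.6,-6.5,-6.5], fingers=0)

```text
t: 0.72
tcp_pos: [217.8, 612.4, 231.2]
tcp_rot: [-0.118, 0.993, -0.0, -0.0]
wrist_force: [-0.2, 0.6, 0.6]
gripper_width: 25.4
grip_force: 0.0
```

```bash
cat >> h.py <<'E'
def togo(tgt):
    s=manip.get_state(); r=R.from_quat(s['tcp_rot']); return (r.inv().apply(np.array(tgt)-s['tcp_pos'])/10).round(2)
def stat():
    s=manip.get_state(); r=R.from_quat(s['tcp_rot']).as_matrix(); p=s['tcp_pos']
    print('t',round(s['t'],2),'tcp',p.round(1),'loc',loc(p).round(1),'y',r[:,1].round(3),'z',r[:,2].round(3),'w',round(s['gripper_width'],1),'F',s['wrist_force'].round(1),'q',s['qpos'].round(2))
E
python3 - <<'E'
from h import *
stat()
T=shot('top'); print('spray cap',onz(T,(397,140),150))
C=P(-148,0,32);print('die',C,'parked',P(155,0,32))
B=P(-148,0,32)-d*75; B[2]=C[2]-8
print('start behind',B, 'above',togo([B[0],B[1],231]),'mid',togo([545,150,231]))
E
```

```text
t 0.72 tcp [217.8 612.4 231.2] loc [738.2 188.9  50.7] y [-0.234  0.972 -0.   ] z [ 0. -0. -1.] w 25.4 F [-0.2  0.6  0.6] q [-1.25  0.4  -0.06  1.53  0.03  1.21  0.49]
spray cap [ 738.43942719 -199.85714789  150.        ]
die [ 602.08297249 -196.00028568   89.03453091] parked [533.37485516  96.05421829 131.31609465]
start behind [ 619.25797249 -269.00528568   81.03453091] above [-1.807e+01 -9.514e+01  3.000e-02] mid [-2.080e+01 -5.268e+01  2.000e-02]
```

Request:
carry_out([
  [-1.4,-3.5,0],
  [-1.4,-3.5,0],
  [-1.4,-3.5,0],
  [-1.4,-3.5,0],
  [-1.4,-3.5,0],
], spin=[0,0,0,0,0])

```text
t: 1.18
tcp_pos: [326.8, 456.5, 231.4]
tcp_rot: [-0.114, 0.993, 0.0, 0.0]
wrist_force: [1.0, -0.3, 0.5]
gripper_width: 0.2
grip_force: 0.0
```

Request:
carry_out([
  [-1.4,-3.5,0],
  [-1.4,-3.5,0],
  [-1.4,-3.5,0],
  [-1.4,-3.5,0],
  [-1.4,-3.5,0],
], spin=[0,0,0,0,0])

```text
t: 1.6
tcp_pos: [435.0, 302.1, 231.6]
tcp_rot: [-0.114, 0.993, 0.0, 0.0]
wrist_force: [-0.1, 0.8, 0.8]
gripper_width: -0.0
grip_force: 0.0
```

Request:
carry_out([
  [-1.4,-3.5,0],
  [-1.4,-3.5,0],
  [-1.4,-3.5,0],
  [-1.4,-3.5,0],
  [-1.4,-3.5,0],
], spin=[0,0,0,0,0])

```text
t: 2.02
tcp_pos: [543.1, 147.8, 231.6]
tcp_rot: [-0.114, 0.993, 0.0, 0.0]
wrist_force: [0.6, 0.4, -0.3]
gripper_width: 0.2
grip_force: 0.0
```

Request:
carry_out([
  [0.3,-3.9,0],
  [0.3,-3.9,0],
  [0.3,-3.9,0],
  [0.3,-3.9,0],
  [0.3,-3.9,0],
], spin=[0,0,0,0,0])

```text
t: 2.43
tcp_pos: [572.4, -45.7, 231.5]
tcp_rot: [-0.114, 0.993, 0.0, 0.0]
wrist_force: [0.8, -0.0, -0.3]
gripper_width: -0.0
grip_force: 0.0
```

Request:
carry_out([
  [0.3,-3.9,0],
  [0.2,-3.9,0],
  [0.2,-3.9,0],
  [0.2,-3.9,0],
  [0.2,-3.9,0],
], spin=[0,0,0,0,0])

```text
t: 2.85
tcp_pos: [606.4, -237.9, 231.4]
tcp_rot: [-0.114, 0.993, 0.0, 0.0]
wrist_force: [0.6, 1.0, 0.4]
gripper_width: 0.1
grip_force: 0.0
```

Run:
```python
from h import *
stat()
B=P(-148,0,32)-d*75; B[2]=81
print(togo([B[0],B[1],231]))
```

```text
t 2.85 tcp [ 606.4 -237.9  231.4] loc [-169.5    5.4  178.8] y [-0.227  0.974  0.   ] z [ 0.  0. -1.] w 0.1 F [0.6 1.  0.4] q [ 0.01  0.43  0.42  1.54 -0.18  1.21  2.26]
[-0.55 -3.32  0.04]
```

Request:
carry_out([
  [-0.5,-3.3,0],
  [0,0,3.5],
  [0,0,3.5],
  [0,0,3],
  [0,0,2],
], spin=[0,0,0,0,0])

```text
t: 3.27
tcp_pos: [617.0, -266.4, 107.6]
tcp_rot: [-0.114, 0.994, 0.001, -0.002]
wrist_force: [0.1, 0.2, -1.4]
gripper_width: -0.2
grip_force: 0.0
```

Run:
```python
from h import *
stat()
v=[]
for n,(x0,y0) in (('top',(350,150)),('scene',(210,170))):
    c=shot(n); v.append(cv2.convertScaleAbs(cv2.resize(c['image'][y0:y0+110,x0:x0+110,::-1],None,fx=3.5,fy=3.5,interpolation=2),alpha=1.7)); print(proj(c,manip.get_state()['tcp_pos']))
cv2.imwrite('pics/near.png',np.hstack(v))
```

```text
t 3.27 tcp [ 617.  -266.4  107.6] loc [-216.6    1.6   60.4] y [-0.226  0.974  0.003] z [-0.004  0.002 -1.   ] w -0.2 F [ 0.1  0.2 -1.4] q [ 0.07  0.58  0.39  1.61 -0.25  1.01  2.34]
[428.53929186 205.81464516]
[229.73026962 202.2793897 ]
```

View pics/near.png

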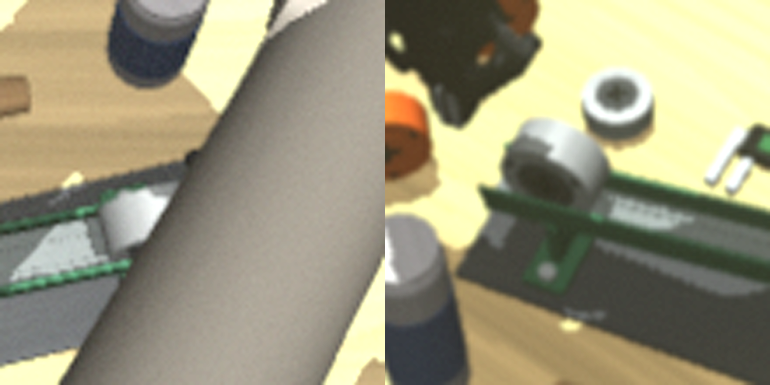

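The fingertip is at scene (230,203), just behind and above the grey die, with a clear gap. The arm hides the low end in the top view. I'll lower to pushing height next.

Request:
carry_out([
  [-0.1,0,1.5],
  [0,0,1.3],
  [0,0,0],
  [0,0,0],
], spin=[0,0,0,0])

```text
t: 3.7
tcp_pos: [619.6, -266.8, 83.5]
tcp_rot: [-0.115, 0.993, 0.0, -0.0]
wrist_force: [0.6, -0.6, -0.3]
gripper_width: -0.1
grip_force: 0.0
```

```bash
python3 -c "
from h import *
stat()"
```

```text
t 3.7 tcp [ 619.6 -266.8   83.5] loc [-221.    -0.9   36.7] y [-0.228  0.974  0.   ] z [-0.  0. -1.] w -0.1 F [ 0.6 -0.6 -0.3] q [ 0.08  0.61  0.38  1.62 -0.26  0.97  2.35]
```

Request:
carry_out([
  [0,0.6,0.1],
  [0,0.5,0.1],
  [0,0.4,0],
  [0,0.4,-0.05],
  [0,0.4,-0.06],
], spin=[0,0,0,0,0])

```text
t: 4.12
tcp_pos: [614.5, -243.8, 82.8]
tcp_rot: [-0.115, 0.993, 0.0, 0.0]
wrist_force: [-0.8, 0.9, -0.4]
gripper_width: 0.0
grip_force: 0.0
```

Request:
carry_out([
  [0,0.4,-0.06],
  [0,0.4,-0.06],
  [0,0.4,-0.05],
  [0,0.4,-0.06],
  [0,0.4,-0.06],
], spin=[0,0,0,0,0])

```text
t: 4.53
tcp_pos: [612.5, -233.6, 90.1]
tcp_rot: [-0.113, 0.994, -0.007, 0.004]
wrist_force: [0.1, -12.6, 14.2]
gripper_width: -0.0
grip_force: 8.5
```

Run:
```python
from h import *
stat()
v=[]
for n,(x0,y0) in (('scene',(210,170)),):
    c=shot(n); v.append(cv2.convertScaleAbs(cv2.resize(c['image'][y0:y0+110,x0:x0+220,::-1],None,fx=3.5,fy=3.5,interpolation=2),alpha=1.7))
cv2.imwrite('pics/near2.png',np.hstack(v))
```

```text
t 4.53 tcp [ 612.5 -233.6   90.1] loc [-186.5   -1.6   38.5] y [-0.225  0.974 -0.014] z [ 0.01  -0.013 -1.   ] w -0.0 F [  0.1 -12.6  14.2] q [ 0.02  0.56  0.39  1.68 -0.24  0.94  2.29]
```

View pics/near2.png

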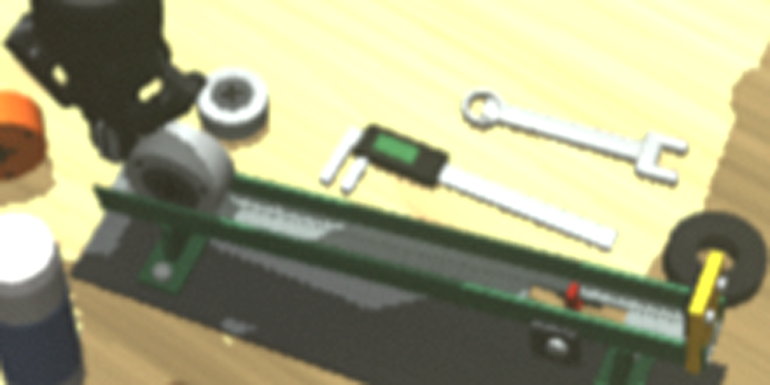

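The fingertip, at about (241,215) in the scene view, touches the die's rear rim, but the force has an upward part of 14 N. I'll look closer before pushing on.

Run:
```python
from h import *
c=shot('scene'); w=shot('wrist'); a=cv2.imread('pics/scene0.png')
x0,y0=225,190
z=lambda i:cv2.convertScaleAbs(cv2.resize(i[y0:y0+55,x0:x0+66],None,fx=6,fy=6,interpolation=2),alpha=1.6)
s=manip.get_state(); A=z(a);B=z(c['image'][:,:,::-1])
f=lambda p:tuple(int(v) for v in (proj(c,p)-[x0,y0])*6+3)
cv2.circle(B,f(s['tcp_pos']),3,(255,0,255),-1)
for I in (A,B):
  cv2.polylines(I,[np.array([f(P(-148+32*np.cos(t),-14,32+32*np.sin(t))) for t in np.linspace(0,6.28,40)])],True,(0,0,255),1)
top=np.hstack([A,B]); W=cv2.resize(w['image'][:,:,::-1],(330,247)); 
bot=np.zeros((247,top.shape[1],3),np.uint8); bot[:,:330]=W
cv2.imwrite('pics/cmp.png',np.vstack([top,bot]))
print(s['t'],s['wrist_force'],s['tcp_pos'])
```

```text
4.6833 [  0.68185432 -10.09705244  12.2807726 ] [ 612.46585955 -233.34053313   90.3570312 ]
```

View pics/cmp.png

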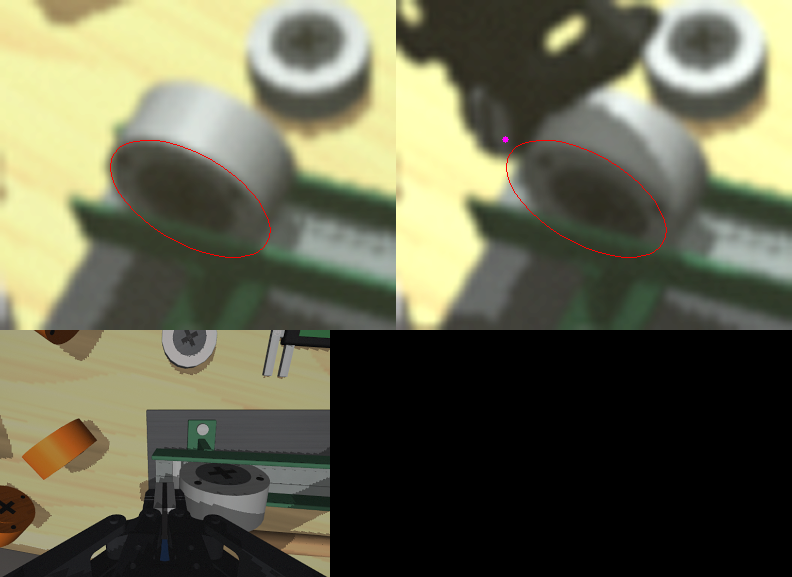

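The pink TCP mark sits at the top of the rear rim, and the die has only just moved. The tip has been pushed up and is contacting too high. I'll back off, lower it and try again.

Request:
carry_out([
  [0,-0.4,0],
  [0,-0.5,0],
  [0.1,-0.5,0.3],
  [0,-0.2,0.4],
  [0,0,0],
], spin=[0,0,0,0,0])

```text
t: 5.1
tcp_pos: [612.1, -242.1, 77.5]
tcp_rot: [-0.115, 0.993, -0.0, -0.0]
wrist_force: [0.5, -4.5, 2.2]
gripper_width: -0.1
grip_force: 1.9
```

```bash
python3 -c "
from h import *
stat()"
```

```text
t 5.1 tcp [ 612.1 -242.1   77.5] loc [-196.3    0.8   27.1] y [-0.228  0.974 -0.001] z [-0.    -0.001 -1.   ] w -0.1 F [ 0.5 -4.5  2.2] q [ 0.04  0.59  0.38  1.67 -0.25  0.94  2.31]
```

Request:
carry_out([
  [0,0.3,-0.04],
  [0,0.3,-0.04],
  [0,0.3,-0.04],
], spin=[0,0,0])

```text
t: 5.35
tcp_pos: [610.2, -232.2, 79.2]
tcp_rot: [-0.115, 0.993, -0.0, -0.0]
wrist_force: [1.3, -3.1, 3.1]
gripper_width: 0.4
grip_force: 2.0
```

```bash
python3 -c "
from h import *
stat()"
```

```text
t 5.35 tcp [ 610.2 -232.2   79.2] loc [-186.     0.4   27.4] y [-0.229  0.974 -0.   ] z [-0. -0. -1.] w 0.4 F [ 1.3 -3.1  3.1] q [ 0.03  0.58  0.38  1.68 -0.25  0.93  2.3 ]
```

It now rolls with about 3 N. I'll continue at an even pace.

Request:
carry_out([
  [0,0.4,-0.06],
  [0,0.5,-0.07],
  [0,0.5,-0.07],
  [0,0.5,-0.07],
  [0,0.5,-0.07],
], spin=[0,0,0,0,0])

```text
t: 5.77
tcp_pos: [604.7, -207.9, 82.9]
tcp_rot: [-0.115, 0.993, 0.0, -0.0]
wrist_force: [1.3, -3.9, 2.4]
gripper_width: -0.1
grip_force: 2.1
```

Request:
carry_out([
  [0,0.5,-0.07],
  [0,0.5,-0.07],
  [0,0.5,-0.07],
  [0,0.5,-0.07],
  [0,0.5,-0.07],
], spin=[0,0,0,0,0])

```text
t: 6.18
tcp_pos: [599.1, -184.0, 86.5]
tcp_rot: [-0.115, 0.993, 0.0, 0.0]
wrist_force: [0.9, -4.4, 2.7]
gripper_width: 0.1
grip_force: 2.2
```

```bash
python3 -c "
from h import *
stat()
cv2.imwrite('pics/x1.png',shot('scene')['image'][:,:,::-1])"
```

```text
t 6.18 tcp [ 599.1 -184.    86.5] loc [-136.1    0.2   27.8] y [-0.229  0.973  0.   ] z [ 0.  0. -1.] w 0.1 F [ 0.9 -4.4  2.7] q [-0.05  0.53  0.38  1.74 -0.24  0.92  2.23]
```

Request:
carry_out([
  [0,0.5,-0.07],
  [0,0.5,-0.07],
  [0,0.5,-0.07],
  [0,0.5,-0.07],
  [0,0.5,-0.07],
], spin=[0,0,0,0,0])

```text
t: 6.65
tcp_pos: [593.4, -160.0, 90.0]
tcp_rot: [-0.115, 0.993, -0.0, 0.0]
wrist_force: [1.0, -4.5, 3.1]
gripper_width: 0.2
grip_force: 2.2
```

Request:
carry_out([
  [0,0.5,-0.07],
  [0,0.5,-0.07],
  [0,0.5,-0.07],
  [0,0.5,-0.07],
  [0,0.5,-0.07],
], spin=[0,0,0,0,0])

```text
t: 7.07
tcp_pos: [587.6, -135.3, 93.4]
tcp_rot: [-0.115, 0.993, 0.0, -0.0]
wrist_force: [1.3, -4.5, 2.9]
gripper_width: 0.1
grip_force: 2.2
```

Request:
carry_out([
  [0,0.5,-0.07],
  [0,0.5,-0.07],
  [0,0.5,-0.07],
  [0,0.5,-0.07],
  [0,0.5,-0.07],
], spin=[0,0,0,0,0])

```text
t: 7.48
tcp_pos: [581.9, -110.9, 96.9]
tcp_rot: [-0.115, 0.993, 0.0, -0.0]
wrist_force: [0.3, -4.6, 2.6]
gripper_width: -0.3
grip_force: 2.2
```

Request:
carry_out([
  [0,0.5,-0.07],
  [0,0.5,-0.07],
  [0,0.5,-0.07],
  [0,0.5,-0.07],
  [0,0.5,-0.07],
], spin=[0,0,0,0,0])

```text
t: 7.9
tcp_pos: [576.2, -86.6, 100.5]
tcp_rot: [-0.115, 0.993, 0.0, -0.0]
wrist_force: [0.8, -4.1, 3.3]
gripper_width: -0.4
grip_force: 2.2
```

```bash
python3 -c "
from h import *
stat()"
```

```text
t 7.9 tcp [576.2 -86.6 100.5] loc [-35.1   0.2  27.6] y [-0.229  0.973  0.   ] z [-0.  0. -1.] w -0.4 F [ 0.8 -4.1  3.3] q [-0.22  0.44  0.38  1.84 -0.2   0.9   2.05]
```

Request:
carry_out([
  [0,0.5,-0.07],
  [0,0.5,-0.07],
  [0,0.5,-0.07],
  [0,0.5,-0.07],
  [0,0.5,-0.07],
], spin=[0,0,0,0,0])

```text
t: 8.32
tcp_pos: [570.4, -62.3, 103.9]
tcp_rot: [-0.115, 0.993, 0.0, -0.0]
wrist_force: [1.3, -4.6, 2.9]
gripper_width: -0.1
grip_force: 2.2
```

Request:
carry_out([
  [0,0.5,-0.07],
  [0,0.5,-0.07],
  [0,0.5,-0.07],
  [0,0.5,-0.07],
  [0,0.5,-0.07],
], spin=[0,0,0,0,0])

```text
t: 8.73
tcp_pos: [564.7, -37.9, 107.4]
tcp_rot: [-0.115, 0.993, 0.0, -0.0]
wrist_force: [0.3, -3.2, 3.2]
gripper_width: 0.0
grip_force: 2.2
```

Request:
carry_out([
  [0,0.5,-0.07],
  [0,0.5,-0.07],
  [0,0.5,-0.07],
  [0,0.5,-0.07],
  [0,0.5,-0.07],
], spin=[0,0,0,0,0])

```text
t: 9.15
tcp_pos: [559.4, -14.4, 111.2]
tcp_rot: [-0.115, 0.993, -0.001, 0.0]
wrist_force: [1.3, -8.7, 5.6]
gripper_width: -0.2
grip_force: 4.7
```

Request:
carry_out([
  [0,0.4,-0.06],
  [0,0.4,-0.06],
  [0,0.4,-0.05],
  [0,0.4,-0.06],
  [0,0.4,-0.05],
], spin=[0,0,0,0,0])

```text
t: 9.57
tcp_pos: [556.2, 2.6, 115.2]
tcp_rot: [-0.114, 0.993, -0.002, 0.002]
wrist_force: [2.7, -8.9, 6.8]
gripper_width: -0.3
grip_force: 4.8
```

Request:
carry_out([
  [0,0.4,-0.06],
  [0,0.4,-0.06],
  [0,0.4,-0.05],
  [0,0.4,-0.06],
  [0,0.4,-0.05],
], spin=[0,0,0,0,0])

```text
t: 9.98
tcp_pos: [550.2, 24.5, 116.9]
tcp_rot: [-0.115, 0.993, -0.0, 0.0]
wrist_force: [1.3, -4.4, 2.7]
gripper_width: 0.2
grip_force: 2.4
```

```bash
python3 -c "
from h import *
stat()"
```

```text
t 9.98 tcp [550.2  24.5 116.9] loc [80.2  0.  28. ] y [-0.228  0.974 -0.001] z [ 0.001 -0.001 -1.   ] w 0.2 F [ 1.3 -4.4  2.7] q [-0.42  0.36  0.36  1.91 -0.16  0.9   1.82]
```

Request:
carry_out([
  [0,0.3,-0.04],
  [0,0.3,-0.04],
  [0,0.3,-0.05],
  [0,0.3,-0.04],
  [0,0.3,-0.04],
], spin=[0,0,0,0,0])

```text
t: 10.4
tcp_pos: [546.1, 40.3, 118.4]
tcp_rot: [-0.115, 0.993, 0.0, -0.0]
wrist_force: [0.1, -1.3, 1.9]
gripper_width: 0.6
grip_force: 1.2
```

Request:
carry_out([
  [0,0.2,-0.03],
  [0,0.2,-0.03],
  [0,0.2,-0.03],
  [0,0.2,-0.03],
  [0,0.2,-0.03],
], spin=[0,0,0,0,0])

```text
t: 10.82
tcp_pos: [544.8, 47.7, 120.6]
tcp_rot: [-0.115, 0.993, -0.001, 0.0]
wrist_force: [0.7, -5.4, 4.2]
gripper_width: 0.1
grip_force: 2.6
```

Run:
```python
from h import *
stat()
v=[]
for n,(x0,y0) in (('top',(200,200)),('scene',(330,215))):
    c=shot(n); v.append(cv2.convertScaleAbs(cv2.resize(c['image'][y0:y0+90,x0:x0+110,::-1],None,fx=3.6,fy=3.6,interpolation=2),alpha=1.7))
w=shot('wrist')['image'][:,:,::-1]
cv2.imwrite('pics/end.png',np.vstack([np.hstack(v),np.hstack([cv2.resize(w,(360,270)),np.zeros((270,432,3),np.uint8)])]))
```

```text
t 10.82 tcp [544.8  47.7 120.6] loc [ 1.043e+02 -1.000e-01  2.830e+01] y [-0.228  0.974 -0.002] z [ 0.001 -0.002 -1.   ] w 0.1 F [ 0.7 -5.4  4.2] q [-0.46  0.35  0.36  1.91 -0.15  0.91  1.77]
```

View pics/end.png

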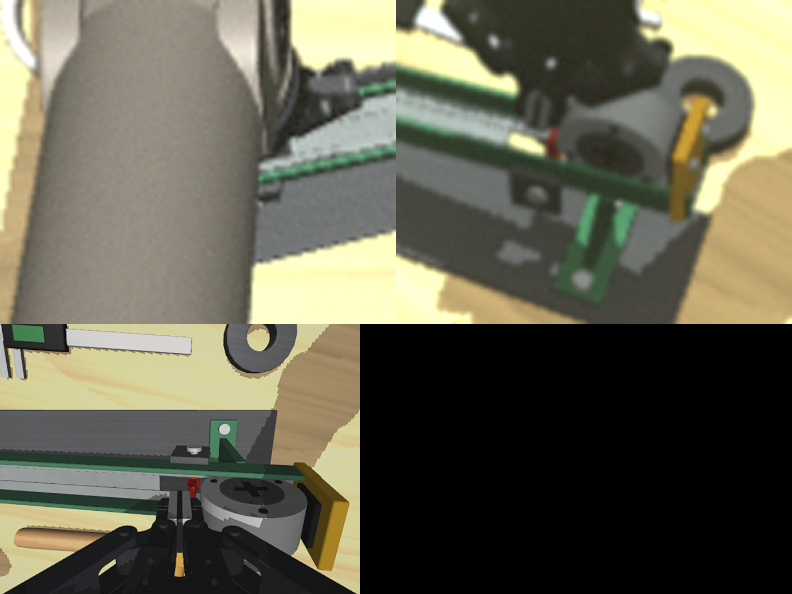

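The picture shows the die next to the yellow stop at (690,150) and the red dog showing behind it at (553,143). I'll press a little further so it is surely on the stop.

Request:
carry_out([
  [0,0.2,-0.03],
  [0,0.2,-0.03],
  [0,0.1,0],
  [0,0,0],
], spin=[0,0,0,0])

```text
t: 11.3
tcp_pos: [544.4, 49.5, 120.9]
tcp_rot: [-0.114, 0.993, -0.003, 0.001]
wrist_force: [3.1, -9.6, 1.1]
gripper_width: -0.1
grip_force: 5.4
```

```bash
python3 -c "
from h import *
stat()"
```

```text
t 11.3 tcp [544.4  49.5 120.9] loc [ 1.062e+02 -1.000e-01  2.830e+01] y [-0.226  0.974 -0.006] z [ 0.003 -0.005 -1.   ] w -0.1 F [ 3.1 -9.6  1.1] q [-0.47  0.35  0.36  1.91 -0.14  0.91  1.76]
```

The TCP has stopped at s=106 (107 expected) with the force rising, so the die is on the stop. I'll back off slowly and let it settle on the dog.

Request:
carry_out([
  [0,-0.3,0],
  [0,-0.3,0.03],
  [0,-0.3,0.03],
  [0,-0.3,0.03],
  [0,-0.3,0.03],
], spin=[0,0,0,0,0])

```text
t: 11.72
tcp_pos: [546.1, 40.2, 119.1]
tcp_rot: [-0.116, 0.993, 0.0, -0.001]
wrist_force: [-0.3, -1.1, 0.3]
gripper_width: -0.2
grip_force: 0.3
```

Request:
carry_out([
  [0,-0.3,0.03],
  [0,-0.3,0.03],
  [0,-0.3,0.03],
  [0,-0.3,0.03],
  [0,-0.3,0.03],
], spin=[0,0,0,0,0])

```text
t: 12.13
tcp_pos: [550.1, 24.7, 118.0]
tcp_rot: [-0.115, 0.993, 0.0, 0.0]
wrist_force: [-0.6, 0.1, -0.1]
gripper_width: -0.1
grip_force: 0.0
```

Run:
```python
from h import *
stat()
c=shot('scene');x0,y0=330,215
v=[cv2.convertScaleAbs(cv2.resize(c['image'][y0:y0+90,x0:x0+110,::-1],(396,324),interpolation=2),alpha=1.7)]
w=shot('wrist')['image'][:,:,::-1]
cv2.imwrite('pics/end2.png',np.hstack([v[0],cv2.resize(w,(404,324))]))
```

```text
t 12.13 tcp [550.1  24.7 118. ] loc [80.6  0.1 29. ] y [-0.229  0.973  0.   ] z [ 0.  0. -1.] w -0.1 F [-0.6  0.1 -0.1] q [-0.42  0.36  0.36  1.9  -0.16  0.91  1.82]
```

View pics/end2.png

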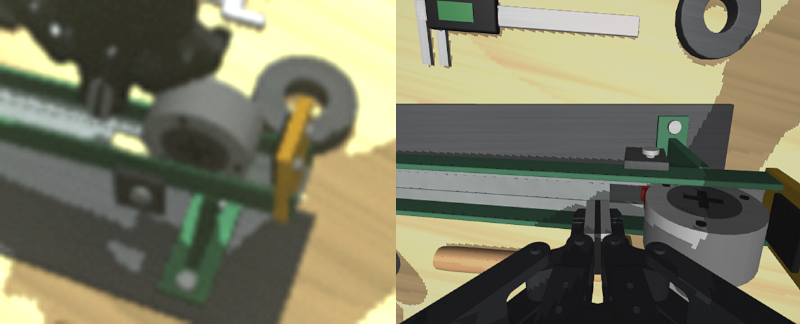

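The die has settled back against the raised red dog (wrist crop, 645,193), and the finger is clear of it. I'll move a little further off, let it rest and hand in.

Request:
carry_out([
  [0,-0.4,0.05],
  [0,-0.4,0.05],
  [0,0,0],
  [0,0,0],
  [0,0,0],
], spin=[0,0,0,0,0])

```text
t: 12.65
tcp_pos: [551.8, 17.2, 117.0]
tcp_rot: [-0.115, 0.993, 0.0, -0.0]
wrist_force: [0.1, 0.2, 0.2]
gripper_width: 0.0
grip_force: 0.0
```

Request:
carry_out([
  [0,0,0],
  [0,0,0],
  [0,0,0],
  [0,0,0],
  [0,0,0],
], spin=[0,0,0,0,0])

```text
t: 13.07
tcp_pos: [551.8, 17.1, 117.0]
tcp_rot: [-0.115, 0.993, 0.0, 0.0]
wrist_force: [-1.1, -0.1, 0.8]
gripper_width: 0.1
grip_force: 0.0
```

```bash
python3 -c "
from h import *
stat(); print(ticket.job_done())"
```

```text
t 13.07 tcp [551.8  17.1 117. ] loc [72.7  0.1 29.1] y [-0.229  0.973  0.   ] z [ 0.  0. -1.] w 0.1 F [-1.1 -0.1  0.8] q [-0.41  0.36  0.37  1.9  -0.16  0.91  1.84]
the job is handed in; nothing more can be done
None
```

I rolled the die up to the end stop and let it settle back on the raised dog, with the finger clear of it, and handed the job in at about 13 s; no verdict came back.

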